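Load a resin sample carrier under the stage clips of an inspection scope

ROBOT

A 6-joint arm with a two-finger parallel gripper is mounted at the origin on a cart in front of the work surface, level with it; the furniture and walls round the work are solid. World frame = base frame: x ahead of the robot, y to its left, z up, the work surface at z = 0. Lengths are in m, angles in rad, forces in N, time in s.
With the tool pointing down it reaches from about 0.35 to 0.775 m from the base axis. Payload 7.3 kg.
Tool frame: the origin (TCP) lies on the centre line of the jaws, within the pads' length; the fingertips stand tip_reach ahead of it and the grasp point (between the pads) lies 6 mm ahead of it (tip_reach is the distance from the TCP to the fingertips, in m); x points along the fingers, y is the direction in which the jaws open and shut, and the axes are right-handed (so a half turn about x gives the same grasp; the last joint's range is limited). The gripper opens to 92 mm and grips with 3 to 60 N. Pads are 19 mm wide; open, the fingers measure 130 mm over their backs; the gripper's body (75 mm by 190 mm) begins 47 mm behind the grasp point.
Start: joints at [1.157, 0.342, 1.524, -0, 1.275, -0.146], TCP at [0.139, 0.506, 0.252] pointing down, gripper open.
Joint ranges: [-2.53, 2.53], [-0.77, 2.02], [0.04, 2.7], [-1, 4.14], [0.28, 2.66], [-3.11, 3.11]. Speed limits (rad/s): [2.57, 2.57, 3.14, 3.14, 3.14, 3.14].

INTERFACE

Orientations are given as [roll, pitch, yaw] about the fixed x, y, z axes, in that order (R = Rz(yaw) Ry(pitch) Rx(roll)).
In Python, from cell import observe, read_camera, get_calibration, hand_in, tip_reach gives the robot as it stands. The module is installed in compiled form; this text tells all that it offers.
- The arm moves only by the shell command python3 -m crank 'ROWS' [FORCE]. ROWS is JSON, a list of rows, each an object of numbers: "fingers": the opening, from -1 (shut) to 1 (fully open); "tx", "ty", "tz": the shift along the tool's x, y, z in units of 40 mm (1.0 is 40 mm); "roll": the turn about the tool's x in units of 10 degrees (1.0 is 10 degrees). In form: [{"fingers": .., "tx": .., "ty": .., "tz": .., "roll": ..}, ...]. A call has exactly 8 rows; each row is the pose to reach, as a shift and turn from the pose commanded when the call began, along the tool's axes at that moment; what a row does not reach only later rows make up. A row lasts 1/8 s, in which the tool goes at most 62.5 mm and 10.7 degrees, less where a joint would pass 70% of its speed; a pose out of reach is approached as far as the arm can. A call with a gripper value outside its range is refused whole. The fingers move at their own pace and stop on an object; FORCE is the grip in N (left out, the last holds). Time passes only in rows, so rows that repeat a pose let the fingers close, or fill a call up. It gives the time, the measured TCP pose, the force and the opening at its end, in the units of the state.
- observe(): the state, without advancing time (a new reading comes with each control period).
- read_camera(name): name is "scene" or "top"; returns (picture, depth): 420x560x3 uint8, red, green, blue; 420x560 float32, m along the optical axis (not along the pixel's ray), 0 where there is no reading.
- get_calibration(name): a dict with "vertical_fov" (degrees; the focal length in pixels is half the picture's height over the tangent of half this angle, whatever the lens; pixels are square), "cx", "cy" (the principal point, pixels), "dist_coeffs" ([k1, k2, p1, p2, k3] as OpenCV has them; the pictures are not rectified), "pose" (4x4, takes a point from camera to world coordinates). Camera axes: x right, y down, z forward; pixel columns grow to the right and rows downward; lengths in m; the calibration is good to about 2 mm. A picture is of the moment at which its call begins. get_calibration takes no time and is no camera call.
- hand_in(): hands the job in, once; it reports no verdict.
The state is a dict: "time": time; "qpos": joint angles; "qvel": joint speeds; "joint_efforts": joint torques, N m; "tool_pos": TCP position; "tool_rot": TCP orientation; "contact_force": force on the tool from outside, world axes, zero at the start; "torque": the same for the moment, N m; "opening": finger opening in m.
Only numpy, scipy, OpenCV 4.12 (cv2) and the standard library are available. Lean on these libraries where they do the work, as an engineer would, in place of code of your own. Each camera call takes 0.05 s, during which the arm holds its last target. There are 200 camera calls.

TASK

Take the carrier with the black resin casting out of the drying rack and slide it, grooved nose first, along the inspection scope's stage under both spring clips until it is fully home against the back stop and both clips have snapped down into its groove, its grip towards you. Let go of it, then press the long key on the scope's keypad firmly for a moment to take the picture. Leave the empty carrier and everything else on the table where it is.

Things in the scene. Friction and masses are not known exactly. Their poses are not given: they have to be found in the camera images.
- carrier_mid (a point): Loaded carrier (about 0.1 kg, 150 long): aluminium frame whose glass pane bears one long black resin casting, and a black moulded grip behind. Point: middle of length and width, 4 mm over the underside; x axis towards the nose, z up. Frame x -25 to +75 mm, 58 wide, 8 thick, nose edge bevelled; grip x -75 to -25, 40 wide, 10 thick; undersides flush. Starts in one of the rack's two bays.
- carrier_grip (a point): Middle of the loaded carrier's black ridged grip (50 long, 40 wide, 10 thick), half-way up: 50 mm behind carrier_mid. Same axes.
- carrier_groove (a point): In the groove across the top of the loaded carrier's nose, on its floor (5 mm over the underside), 50 mm ahead of carrier_mid, 25 mm from the nose edge. Groove 3 mm deep, sides sloped 45 degrees; the floor runs from 6 mm behind this point to 3 mm ahead. In the rack this end sticks out and can be taken across its 58 mm width. Same axes.
- empty_carrier_mid (a point): The other carrier, same frame and grip but empty: its window is open, without glass or casting. Same point and axes. It lies in the rack's other bay and stays there.
- rack_front (a point): Plywood drying rack, fixed, 103 deep, 182 wide, 57 high. Point: middle of the bed's front edge, on its top, 35 mm over the table; x axis into the rack, y to its left, z up. Bays centred at y = +55 and -55 mm; which carrier is in which varies. The carriers lie level on the bed (x 0 to 100 mm), noses out 55 to 58 mm beyond its front edge, grips in the tunnels (rack_tunnel).
- rack_tunnel (a point): Middle of the rack's width, 48 mm behind rack_front, at bed height: from here to the back wall (52 mm on) each bay is a roofed tunnel 48 wide and 14 high that hides the carrier's grip; roof top 57 mm over the table. So a carrier has to be drawn straight out by 55 mm before it can be raised. Axes as rack_front.
- stage_seat (a point): On the inspection scope (fixed): where carrier_mid lies when the carrier is fully home. x axis = direction of sliding in, y left, z up. Stage surface 4 mm below, 55 mm over the table. Two fences 6 mm high, from x = -22 mm on, flared at the mouth, leave 62 mm for the 58 mm frame. The nose meets the 9 mm high back stop at home; the grip then hangs free in front of the stage.
- stage_mouth (a point): Middle of the front edge of the scope's dark stage plate (92 wide), on its top, 20 mm behind stage_seat along x. Same axes. A bevelled lead-in slopes 10 mm forward and 5 mm down from it. The grey base, 30 mm high, reaches x -40 to +180 mm and y -125 to +60 mm from here, keypad on its right. Clips stay below 80 mm over the table; lens barrel and column lie at x > 100 mm, up to 225 mm.
- clip_left (a joint): Left sprung clip (y = +20 mm): steel leaf pivoted behind the stop, running forward to a round nose 50 mm ahead of stage_seat and a tip turned up 13 mm over the stage, 26 mm before the nose. Angle, rad: 0 = down on the empty stage, about 0.12 = riding on the full thickness, about 0.067 = snapped into the groove. Presses with 1 to 2 N; sliding under both takes 5 to 12 N.
- clip_right (a joint): Right sprung stage clip (y = -20 mm), the same as clip_left.
- key_top (a point): Centre of the top face of the long white key (24 x 44 mm, top 40 mm over the table) at the front of the scope's keypad; axes as stage_seat. Two small round keys lie behind it.
- long_key (a joint): Travel of the long membrane key, m, downward: 0 at rest, 0.0015 at its end. Stiff, 3.5 N per mm: it counts as pressed above 0.0011 (about 4 N) held for 0.2 s.
- resin_bottle: Bystander: dark squeeze bottle, 33 mm across, 102 tall. Origin at the middle of its underside. Stays where it is.
- small_bottle: Bystander: white squeeze bottle, 30 mm across, 86 tall. Origin at the middle of its underside. Stays where it is.
- pigment_jar: Bystander: round jar with a black lid, 40 mm across, 36 tall. Origin at the middle of its underside. Stays where it is.
- mixing_cup: Bystander: silicone mixing cup, 41 mm across, 28 tall. Origin at the middle of its underside. Stays where it is.
- pale_jar: Bystander: round jar with a white lid, 40 mm across, 36 tall. Origin at the middle of its underside. Stays where it is.
- marker: Bystander: white felt marker with a blue cap, lying, 131 long (along its y axis), 15 tall. Origin at the middle of its underside. Stays where it is.

How it is judged:
On the way, in this order (a step that is already met when the one before it is completed fails the run):
1. the loaded carrier is home on the stage, both clips snapped into its groove, and let go (x of carrier_mid in the frame of stage_seat between -0.003 and 0.003 m and y of carrier_mid in the frame of stage_seat between -0.004 and 0.004 m and z of carrier_mid in the frame of stage_seat between -0.0025 and 0.0025 m and angle between the x axis of carrier_mid and the x axis of stage_seat, either way round below 0.06 rad and angle between carrier_mid's own z axis and vertical below 0.06 rad and value of joint clip_left between 0.045 and 0.09 rad and value of joint clip_right between 0.045 and 0.09 rad and contact force between the fingers and carrier below 0.2 N), for 0.2 s.
2. the long key is pressed while the carrier stays home (x of carrier_mid in the frame of stage_seat between -0.003 and 0.003 m and y of carrier_mid in the frame of stage_seat between -0.004 and 0.004 m and z of carrier_mid in the frame of stage_seat between -0.0025 and 0.0025 m and angle between the x axis of carrier_mid and the x axis of stage_seat, either way round below 0.06 rad and angle between carrier_mid's own z axis and vertical below 0.06 rad and value of joint clip_left between 0.045 and 0.09 rad and value of joint clip_right between 0.045 and 0.09 rad and value of joint long_key above 0.0011 m), for 0.2 s.
At the end, for the whole second after the job is handed in: The loaded carrier lies flat on the stage, within 3 mm of home along the stage and 4 mm across it, square within 0.06 rad, at rest, with both clips down in its groove (0.045 to 0.09 rad); the long key is released; the empty carrier is still in its bay (within 15 mm) (x of carrier_mid in the frame of stage_seat between -0.003 and 0.003 m and y of carrier_mid in the frame of stage_seat between -0.004 and 0.004 m and z of carrier_mid in the frame of stage_seat between -0.0025 and 0.0025 m and angle between the x axis of carrier_mid and the x axis of stage_seat, either way round below 0.06 rad and angle between carrier_mid's own z axis and vertical below 0.06 rad and value of joint clip_left between 0.045 and 0.09 rad and value of joint clip_right between 0.045 and 0.09 rad and linear speed of carrier below 0.01 m/s and value of joint long_key below 0.0005 m and distance of empty_carrier_mid from where it was at the start of the episode below 0.015 m); the robot touches nothing.
It fails at once if the empty carrier was disturbed (15 mm) (distance of empty_carrier_mid from where it was at the start of the episode above 0.015 m).
It fails at once if a bystander was pushed away (20 mm) or knocked over (distance of any of resin_bottle, small_bottle, pigment_jar, mixing_cup, pale_jar, marker from where it was at the start of the episode above 0.02 m or angle between any of resin_bottle, small_bottle, pigment_jar, mixing_cup, pale_jar's own z axis and vertical above 0.5 rad).
It also fails if it takes over 72 s, if anything falls off the work surface, if the arm or the gripper's body presses on something with over 40 N, if the wrist force passes 120 N, or if a joint passes its speed limit or range.

## Working session

There is one attempt and no reset: what is moved stays moved. The work goes in short steps, Python scripts to look and compute and a shell command to move; the robot and the scene stay as the last step left them, time stands still between calls to the robot, and variables do not carry over. Pictures are saved under pics/ and viewed, about 8 in all and at most 12, crops included, and the job is handed in when it is done.

```bash
mkdir -p pics; cat > h.py <<'E'
import numpy as np, cv2
from cell import observe, read_camera, get_calibration, hand_in, tip_reach
def cam(n):
    c=get_calibration(n); p,d=read_camera(n); return c,p,d
def K(c,h=420):
    f=h/2/np.tan(np.radians(c["vertical_fov"])/2); return np.array([[f,0,c["cx"]],[0,f,c["cy"]],[0,0,1]])
def cloud(c,d):
    v,u=np.mgrid[:d.shape[0],:d.shape[1]]
    n=cv2.undistortPoints(np.stack([u.ravel(),v.ravel()],1).astype(float).reshape(-1,1,2),K(c),np.array(c["dist_coeffs"],float)).reshape(d.shape+(2,))
    P=np.dstack([n*d[...,None],d]); T=np.array(c["pose"]); return P@T[:3,:3].T+T[:3,3]
def atz(c,uv,z):
    n=cv2.undistortPoints(np.array(uv,float).reshape(-1,1,2),K(c),np.array(c["dist_coeffs"],float)).reshape(-1,2)
    T=np.array(c["pose"]); r=np.c_[n,np.ones(len(n))]@T[:3,:3].T; return T[:3,3]+r*((z-T[2,3])/r[:,2:])
E
python3 - <<'E'
from h import *
for n in("top","scene"):
    c,p,d=cam(n); cv2.imwrite(f"pics/{n}0.png",p[...,::-1]); np.savez(f"{n}0.npz",p=p,d=d); print(n,c)
print(observe(),tip_reach)
E
```

```text
top {'vertical_fov': 47.34700646252432, 'cx': 283.30710423427695, 'cy': 214.7618331201828, 'dist_coeffs': array([0.0011787, 0.       , 0.       , 0.       , 0.       ]), 'pose': array([[-0.0170303 , -0.99540143,  0.09426535,  0.45741013],
       [-0.99977936,  0.01579372, -0.01384875, -0.01173804],
       [ 0.01229627, -0.0944804 , -0.99545078,  1.28219118],
       [ 0.        ,  0.        ,  0.        ,  1.        ]])}
scene {'vertical_fov': 44.68466143972242, 'cx': 282.89029935087535, 'cy': 207.60509015256366, 'dist_coeffs': array([0.02866159, 0.        , 0.        , 0.        , 0.        ]), 'pose': array([[ 0.8066663 , -0.4146712 ,  0.42111434,  0.06746113],
       [-0.59099692, -0.57017312,  0.57063583, -0.67666144],
       [ 0.00348184, -0.70918997, -0.70500884,  0.8562315 ],
       [ 0.        ,  0.        ,  0.        ,  1.        ]])}
{'time': 0.1, 'qpos': array([ 1.15700569e+00,  3.42675731e-01,  1.52490959e+00,  4.55013877e-06,
        1.27540704e+00, -1.45970671e-01]), 'qvel': array([-5.29036874e-05, -1.97275513e-03, -7.27344326e-04, -8.24649682e-05,
        1.21826994e-03,  2.83344531e-04]), 'joint_efforts': array([ 1.97992624e-03, -4.32007241e+01, -2.44697696e+01,  7.17865932e-02,
        5.26142854e-02, -7.31180671e-05]), 'tool_pos': array([0.13876089, 0.50599313, 0.25110682]), 'tool_rot': array([-1.71987563,  1.56939661, -1.98769692]), 'contact_force': array([0.14940234, 0.65928633, 0.63484463]), 'torque': array([ 0.00743307,  0.02440796, -0.03838446]), 'opening': 0.09182732134482537} 0.025
```

View pics/top0.png

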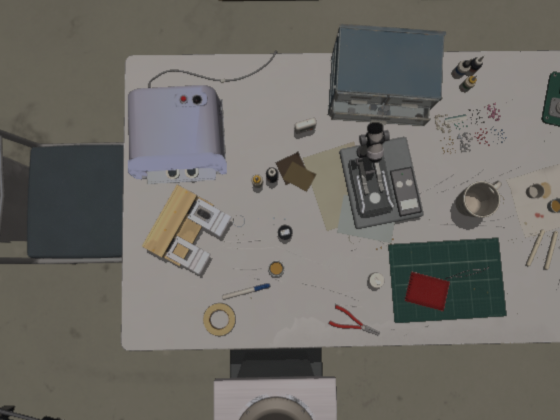

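View pics/scene0.png

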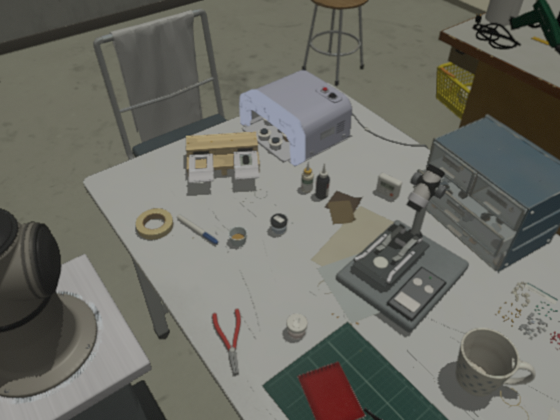

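The top view shows the rack at about (180,225) and two carriers with their noses pointing right and down, at (212,215) and (187,255). The scope is at (382,180). The upper carrier looks like the black one, so I'll zoom in to check.

```bash
python3 - <<'E'
from h import *
p=np.load("top0.npz")["p"]
a=cv2.resize(p[175:285,135:245],None,fx=5,fy=5,interpolation=3)
b=cv2.resize(p[125:235,330:430],None,fx=5,fy=5,interpolation=3)
W=np.zeros((550,1060,3),np.uint8);W[:,:550]=a;W[:,555:1055]=b
W=cv2.resize(W,(800,415),interpolation=3)
cv2.imwrite("pics/crop1.png",np.clip(W[...,::-1]*1.5,0,255))
c=get_calibration("top");d=np.load("top0.npz")["d"];C=cloud(c,d)
def fit(m,n):
    pts=C[m&(d>0)][:,:2].astype(np.float32); r=cv2.minAreaRect(pts*1000); print(n,len(pts),r)
X,Y,Z=C[...,0],C[...,1],C[...,2]
reg=np.zeros(d.shape,bool);reg[180:280,140:240]=1
fit(reg&(Z>.05)&(Z<.062),"rackroof"); fit(reg&(Z>.036)&(Z<.049),"35-49")
reg[:]=0;reg[130:235,335:425]=1
fit(reg&(Z>.022)&(Z<.034),"base");fit(reg&(Z>.048)&(Z<.06),"stage")
fit(reg&(Z>.036)&(Z<.044),"keys")
print("table",np.median(Z[300:330,260:320]))
E
```

```text
rackroof 1570 ((541.4605712890625, 222.08462524414062), (155.21408081054688, 181.90438842773438), 60.91249084472656)
35-49 1943 ((538.1905517578125, 216.33090209960938), (159.91131591796875, 180.92938232421875), 60.01408004760742)
base 2113 ((660.4218139648438, -290.44586181640625), (220.2216339111328, 185.73272705078125), 10.097250938415527)
stage 1444 ((665.181396484375, -285.7179870605469), (175.48214721679688, 149.08106994628906), 9.93893051147461)
keys 843 ((657.4932250976562, -291.2712097167969), (212.82373046875, 170.61358642578125), 9.319588661193848)
table 0.0011123123492270404[ WARN:0@0.562] global loadsave.cpp:1063 imwrite_ Unsupported depth image for selected encoder is fallbacked to CV_8U.
```

View pics/crop1.png

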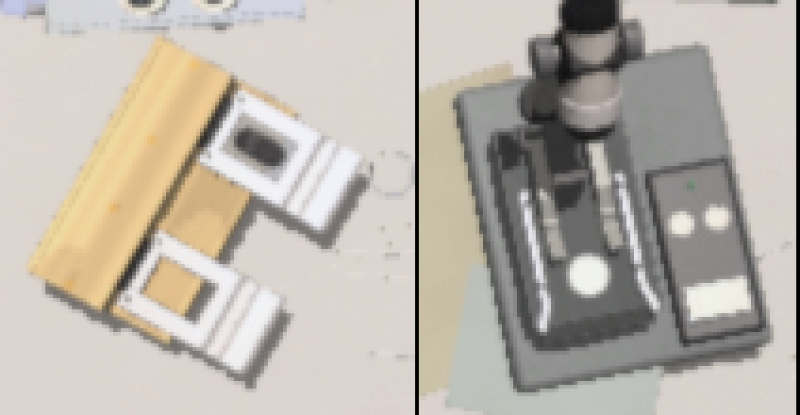

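```bash
cat > m.py <<'E'
from h import *
def rect(c,mask,z,org,s):
    v,u=np.nonzero(mask); uv=np.c_[(u+.5)/s-.5+org[0],(v+.5)/s-.5+org[1]]
    return cv2.minAreaRect((atz(c,uv,z)[:,:2]*1000).astype(np.float32))
def blob(c,p,box,cond,z,s=4,close=0):
    u0,v0,u1,v1=box; a=cv2.resize(p[v0:v1,u0:u1],None,fx=s,fy=s,interpolation=cv2.INTER_CUBIC)
    m=cond(a.astype(int)).astype(np.uint8)
    if close: m=cv2.morphologyEx(m,cv2.MORPH_CLOSE,np.ones((close,close)))
    n,l,st,_=cv2.connectedComponentsWithStats(m); k=1+np.argmax(st[1:,4]); return rect(c,l==k,z,(u0,v0),s),st[k,4]/s/s
E
python3 - <<'E'
from m import *
p=np.load("top0.npz")["p"];c=get_calibration("top")
print(p[205,226],p[207,222],p[222,190],p[240,225],"key",p[203,408],"pad",p[190,405],"base",p[145,410],p[220,400])
for t in(115,130,145,160):
  w=lambda a:(a.min(2)>t+20)
  print(t,blob(c,p,(185,190,234,242),w,.043,close=13),blob(c,p,(395,192,425,214),lambda a:a.min(2)>t-15,.040))
E
```

```text
[147 142 139] [146 142 138] [140 119  87] [146 142 138] key [160 160 154] pad [94 91 91] base [145 140 137] [56 57 56]
115 (((584.5493774414062, 159.66775512695312), (118.4145736694336, 118.0514144897461), 89.12950897216797), np.float64(1274.5)) (((599.109619140625, -357.8856201171875), (27.950897216796875, 46.87770080566406), 8.578523635864258), np.float64(171.6875))
130 (((573.6350708007812, 163.6689910888672), (93.98707580566406, 56.92815017700195), 59.4321174621582), np.float64(510.125)) (((599.0241088867188, -357.93865966796875), (25.648588180541992, 44.88412857055664), 9.415486335754395), np.float64(151.0625))Traceback (most recent call last):
  File "<stdin>", line 6, in <module>
  File "m.py", line 9, in blob
    n,l,st,_=cv2.connectedComponentsWithStats(m); k=1+np.argmax(st[1:,4]); return rect(c,l==k,z,(u0,v0),s),st[k,4]/s/s
                                                      ~~~~~~~~~^^^^^^^^^^
    return _wrapfunc(a, 'argmax', axis=axis, out=out, **kwds)
    return bound(*args, **kwds)
ValueError: attempt to get argmax of an empty sequence
```

```bash
cat > ov.py <<'E'
from h import *
def proj(c,P):
    T=np.linalg.inv(np.array(c["pose"])); r,_=cv2.Rodrigues(T[:3,:3])
    return cv2.projectPoints(np.array(P,float),r,T[:3,3],K(c),np.array(c["dist_coeffs"],float))[0].reshape(-1,2)
def box(o,yaw,xa,xb,ya,yb,z):
    q=np.array([[xa,ya],[xb,ya],[xb,yb],[xa,yb],[xa,ya]]);co,s=np.cos(yaw),np.sin(yaw)
    return np.c_[q@np.array([[co,s],[-s,co]])+o,np.full(5,z)]
def overlay(c,p,lines,bx,s):
    u0,v0,u1,v1=bx;a=cv2.resize(p[v0:v1,u0:u1],None,fx=s,fy=s,interpolation=cv2.INTER_CUBIC)[...,::-1].copy()
    a=cv2.convertScaleAbs(a,alpha=1.4)
    for k,L in enumerate(lines):
        q=((proj(c,L)-[u0,v0]+.5)*s-.5); cv2.polylines(a,[np.round(q*8).astype(np.int32)],False,[(0,0,255),(0,255,0),(255,0,255),(255,255,0),(0,200,255)][k%5],1,cv2.LINE_AA,3)
    return a
E
cat > go.py <<'E'
from ov import *
import sys
fc=np.array([.5736,.1637]);cy=np.radians(239.6)
d=np.array([np.cos(cy),np.sin(cy)]);mid=fc-.025*d
sy=np.radians(9.9);mo=np.array([.5858,-.2706])
k=np.array([.5990,-.3579])
L1=[box(mid,cy,-.025,.075,-.029,.029,.043),box(mid,cy,.044,.053,-.029,.029,.040)]
L2=[box(mo,sy,-.04,.18,-.125,.06,.03),box(mo,sy,0,.12,-.046,.046,.055),box(k,sy,-.012,.012,-.022,.022,.04),box(mo,sy,-.002,.08,-.031,.031,.061)]
if __name__=="__main__":
  t=np.load("top0.npz")["p"];sc=np.load("scene0.npz")["p"];ct,cs=get_calibration("top"),get_calibration("scene")
  A=[overlay(ct,t,L1,(175,185,240,250),6),overlay(ct,t,L2,(335,135,425,235),4),overlay(cs,sc,L1,(180,125,265,190),5),overlay(cs,sc,L2,(330,210,470,330),3)]
  W=np.zeros((800,860,3),np.uint8)
  for a,(y,x) in zip(A,[(0,0),(0,432),(402,0),(402,432)]): h,w=a.shape[:2];h=min(h,800-y);w=min(w,860-x);W[y:y+h,x:x+w]=a[:h,:w]
  cv2.imwrite(sys.argv[1],cv2.resize(W,(645,600),interpolation=cv2.INTER_AREA))
E
python3 go.py pics/ov1.png
```

```text
(no output)
```

View pics/ov1.png

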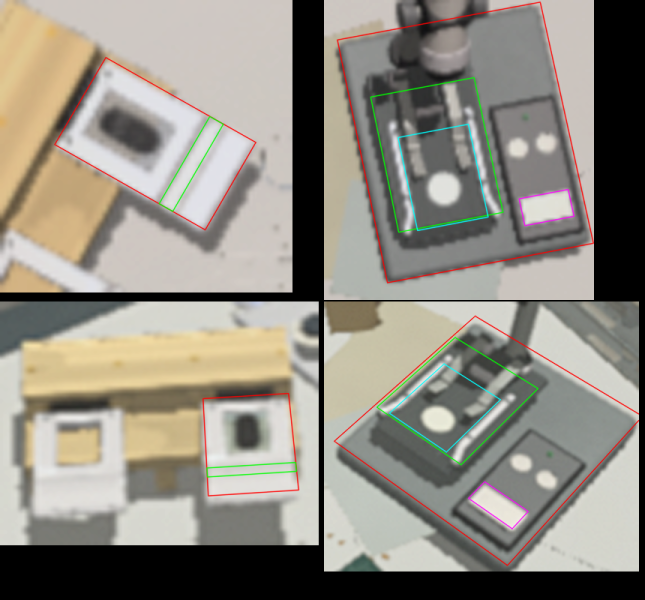

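The carrier overlay fits in both views. The fences sit a few mm away from my fitted lines, so I'll measure them directly.

```bash
python3 - <<'E'
from go import *
sy=np.radians(9.9)
for n,bx in(("top",(345,160,400,222)),("scene",(338,225,412,295))):
    c=get_calibration(n);f=np.load(n+"0.npz");p,d=f["p"],f["d"];u0,v0,u1,v1=bx;s=4
    a=cv2.resize(p[v0:v1,u0:u1],None,fx=s,fy=s,interpolation=cv2.INTER_CUBIC).astype(int)
    m=(a.min(2)>125);m=m.astype(np.uint8);k,l,st,ce=cv2.connectedComponentsWithStats(m)
    for i in range(1,k):
        if st[i,4]<150: continue
        v,u=np.nonzero(l==i);uv=np.c_[(u+.5)/s-.5+u0,(v+.5)/s-.5+v0]
        for z in (.061,):
            q=atz(c,uv,z)[:,:2]-mo;co,sn=np.cos(sy),np.sin(sy);q=q@np.array([[co,-sn],[sn,co]])*1000
            # straight part: x>20
            st_=q[(q[:,0]>15)]
            pf=np.polyfit(st_[:,0],st_[:,1],1) if len(st_)>30 else None
            print(n,i,"n",len(q),"x",q[:,0].min().round(1),q[:,0].max().round(1),"y",q[:,1].min().round(1),q[:,1].max().round(1),"line",pf, [round(q[abs(q[:,0]-x)<1.5,1].mean(),1) if (abs(q[:,0]-x)<1.5).any() else None for x in(0,5,10,20,30,40,50,60,70)])
    C=cloud(c,d);q=(C[...,:2]-mo)@np.array([[co,-sn],[sn,co]])*1000;Z=C[...,2]*1000
    for x in (30,45,60): 
        w=(abs(q[...,0]-x)<4)&(abs(q[...,1])<50)&(d>0);o=np.argsort(q[w][:,1]);print(n,x,[(int(y),int(z)) for y,z in zip(q[w][o,1],Z[w][o])][::4])
E
```

```text
top 1 n 399 x 88.4 116.4 y -26.1 -18.1 line [ 1.43431975e-02 -2.34383705e+01] [None, None, None, None, None, None, None, None, None]
top 3 n 554 x 30.9 83.0 y -36.8 -31.2 line [ 4.90441346e-03 -3.42913635e+01] [None, None, None, None, np.float64(-33.9), np.float64(-34.5), np.float64(-34.5), np.float64(-34.1), np.float64(-33.7)]
top 6 n 565 x 29.4 82.5 y 31.1 36.7 line [7.19433114e-04 3.38594550e+01] [None, None, None, None, np.float64(33.5), np.float64(33.5), np.float64(34.2), np.float64(34.3), np.float64(34.1)]
top 7 n 275 x 44.5 59.5 y -71.0 -60.7 line [ -0.17813984 -56.49496303] [None, None, None, None, None, None, np.float64(-65.0), np.float64(-68.7), None]
top 8 n 1370 x 15.3 42.4 y -12.1 14.5 line [0.00545782 1.06832326] [None, None, None, np.float64(1.1), np.float64(1.1), np.float64(1.5), None, None, None]
top 9 n 311 x -2.4 25.7 y -41.8 -31.5 line [ 3.45177716e-02 -3.48187225e+01] [np.float64(-39.4), np.float64(-38.0), np.float64(-36.2), np.float64(-33.8), None, None, None, None, None]
top 10 n 300 x -2.0 25.6 y 31.1 41.2 line [ 0.14251477 31.02649598] [np.float64(39.1), np.f
[... 3149 characters left out ...]
6), (-25, 55), (-23, 52), (-22, 67), (-20, 55), (-19, 55), (-17, 67), (-14, 54), (-11, 50), (-9, 54), (-8, 49), (-5, 53), (-2, 53), (0, 54), (3, 53), (6, 54), (8, 55), (11, 55), (13, 64), (14, 67), (16, 51), (17, 53), (19, 52), (20, 52), (22, 66), (25, 52), (27, 53), (30, 59), (31, 59), (32, 60), (35, 57), (39, 54), (41, 53), (44, 54)]
scene 60 [(-49, 29), (-48, 51), (-47, 30), (-46, 54), (-44, 54), (-42, 52), (-41, 54), (-40, 53), (-38, 57), (-37, 59), (-35, 60), (-33, 58), (-28, 54), (-26, 55), (-24, 54), (-21, 57), (-17, 58), (-9, 53), (-6, 53), (-2, 52), (0, 54), (2, 54), (5, 52), (9, 55), (12, 51), (13, 51), (15, 52), (19, 60), (21, 59), (28, 52), (31, 60), (33, 60), (39, 51), (41, 54)]
```

```bash
cat > t.py <<'E'
from h import *
from scipy.spatial.transform import Rotation as Ro
def pose():
    o=observe();return o,np.array(o["tool_pos"]),Ro.from_euler("xyz",o["tool_rot"]).as_matrix()
def to(x,y,ztip,jaw=None):  # jaw yaw deg mod 180
    o,p,R=pose();q=np.array([x,y,ztip+tip_reach]);s=R.T@(q-p)/.04
    a=np.degrees(np.arctan2(R[1,1],R[0,1]));r=0
    if jaw is not None: r=((jaw-a+90)%180)-90
    print("t=%.2f tip"%o["time"],np.round(p-[0,0,tip_reach],4),"jaw %.2f"%a,"open %.4f"%o["opening"],"F",np.round(o["contact_force"],1),"q6 %.2f"%o["qpos"][5])
    print("  -> tx %.3f ty %.3f tz %.3f  roll(world yaw %+.1f deg) %.3f"%(*s,r,-r/10))
E
python3 - <<'E'
from t import *
c=get_calibration("top")
for n,u,v,z in(("blackjar",285,233,.036),("cup",277,269,.028),("marker",268,287,.015),("resin",272,175,.1),("small",257,181,.086),("palejar",376,281,.036)): print(n,atz(c,[[u,v]],z)[0].round(3))
to(.5584,.1378,.10,-30.4)
print(pose()[2].round(3))
E
```

```text
blackjar [ 0.528 -0.033  0.036]
cup [ 0.435 -0.01   0.028]
marker [0.388 0.014 0.015]
resin [ 0.67  -0.002  0.1  ]
small [0.657 0.037 0.086]
palejar [ 0.4   -0.266  0.036]
t=0.10 tip [0.1388 0.506  0.2261] jaw 74.65 open 0.0918 F [0.1 0.7 0.6] q6 -0.15
  -> tx 3.159 ty -6.096 tz 12.554  roll(world yaw +74.9 deg) -7.495
[[-0.001  0.265  0.964]
 [-0.001  0.964 -0.265]
 [-1.    -0.001 -0.   ]]
```

```bash
python3 -m crank '[{"fingers":1,"tx":0,"ty":-1,"tz":1.2,"roll":1},{"fingers":1,"tx":0,"ty":-2,"tz":2.4,"roll":2},{"fingers":1,"tx":0,"ty":-3,"tz":3.8,"roll":3},{"fingers":1,"tx":0,"ty":-4,"tz":5.2,"roll":4},{"fingers":1,"tx":0,"ty":-5,"tz":6.5,"roll":5},{"fingers":1,"tx":0,"ty":-5.5,"tz":7.8,"roll":6},{"fingers":1,"tx":0,"ty":-5.8,"tz":9.1,"roll":7},{"fingers":1,"tx":0,"ty":-6,"tz":10.4,"roll":8}]' 30; python3 -c "
from t import *
to(.5584,.1378,.10,-30.4)"
```

```text
time: 1.1
tool_pos: [0.4781, 0.163, 0.2516]
tool_rot: [-1.899, 1.571, 2.713]
contact_force: [0.5, 0.4, -0.2]
opening: 0.0917
t=1.10 tip [0.4781 0.163  0.2266] jaw -5.76 open 0.0917 F [ 0.5  0.4 -0.2] q6 0.28
  -> tx 3.165 ty 2.060 tz 0.424  roll(world yaw -24.6 deg) 2.464
```

```bash
python3 -m crank '[{"fingers":1,"tx":0.5,"ty":1,"tz":0.2,"roll":1},{"fingers":1,"tx":1.2,"ty":2.06,"tz":0.42,"roll":2},{"fingers":1,"tx":2,"ty":2.06,"tz":0.42,"roll":2.46},{"fingers":1,"tx":2.6,"ty":2.06,"tz":0.42,"roll":2.46},{"fingers":1,"tx":3.1,"ty":2.06,"tz":0.42,"roll":2.46},{"fingers":1,"tx":3.16,"ty":2.06,"tz":0.42,"roll":2.46},{"fingers":1,"tx":3.16,"ty":2.06,"tz":0.42,"roll":2.46},{"fingers":1,"tx":3.16,"ty":2.06,"tz":0.42,"roll":2.46}]'; python3 - <<'E'
from t import *
from go import *
to(.5584,.1378,.029,-30.4)
A=[]
for n,bx in(("top",(170,180,250,260)),("scene",(170,100,290,220))):
    c,p,d=cam(n);o,q,R=pose()
    # predicted fingertip inner corners: +-46mm along jaw
    L=[[q+R@[.025,s*.046,-.0095],q+R@[.025,s*.046,.0095]] for s in(1,-1)]
    a=overlay(c,p,L1+L,bx,5 if n=="top" else 3.3);A.append(a)
W=np.zeros((400,800,3),np.uint8);W[:400,:400]=A[0];b=A[1];W[:b.shape[0],400:400+b.shape[1]]=b[:400,:400]
cv2.imwrite("pics/a2.png",W)
E
```

```text
time: 2.1
tool_pos: [0.5576, 0.1405, 0.1263]
tool_rot: [2.257, 1.569, 0.164]
contact_force: [0.4, -0.4, 0.9]
opening: 0.0918
t=2.10 tip [0.5576 0.1405 0.1013] jaw -29.94 open 0.0918 F [ 0.4 -0.4  0.9] q6 0.64
  -> tx 1.808 ty 0.049 tz 0.051  roll(world yaw -0.5 deg) 0.046
```

View pics/a2.png

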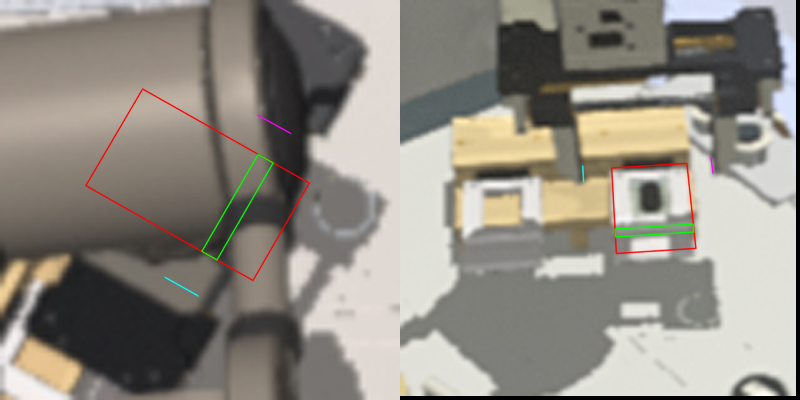

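The fingers straddle the nose in the scene view, with tips near (578,180) and (705,170). The prediction may be off by 2–3 mm, which the jaw clearance covers. I'll descend.

```bash
python3 -m crank '[{"fingers":1,"tx":0.4,"ty":0.05,"tz":0.05,"roll":0.05},{"fingers":1,"tx":0.8,"ty":0.05,"tz":0.05,"roll":0.05},{"fingers":1,"tx":1.1,"ty":0.05,"tz":0.05,"roll":0.05},{"fingers":1,"tx":1.4,"ty":0.05,"tz":0.05,"roll":0.05},{"fingers":1,"tx":1.6,"ty":0.05,"tz":0.05,"roll":0.05},{"fingers":1,"tx":1.8,"ty":0.05,"tz":0.05,"roll":0.05},{"fingers":1,"tx":1.8,"ty":0.05,"tz":0.05,"roll":0.05},{"fingers":1,"tx":1.8,"ty":0.05,"tz":0.05,"roll":0.05}]'; python3 - <<'E'
from t import *
from go import *
to(.5584,.1378,.029,-30.4)
c,p,d=cam("scene");o,q,R=pose()
L=[[q+R@[.025,s*.046,-.0095],q+R@[.025,s*.046,.0095]] for s in(1,-1)]
cv2.imwrite("pics/a3.png",overlay(c,p,L1+L,(185,110,285,200),6))
E
```

```text
time: 3.2
tool_pos: [0.5581, 0.1377, 0.0537]
tool_rot: [2.337, 1.57, 0.235]
contact_force: [-0.6, -0.0, 0.4]
opening: 0.0915
t=3.20 tip [0.5581 0.1377 0.0287] jaw -30.44 open 0.0915 F [-0.6 -0.   0.4] q6 0.64
  -> tx -0.009 ty 0.007 tz -0.006  roll(world yaw +0.0 deg) -0.004
```

View pics/a3.png

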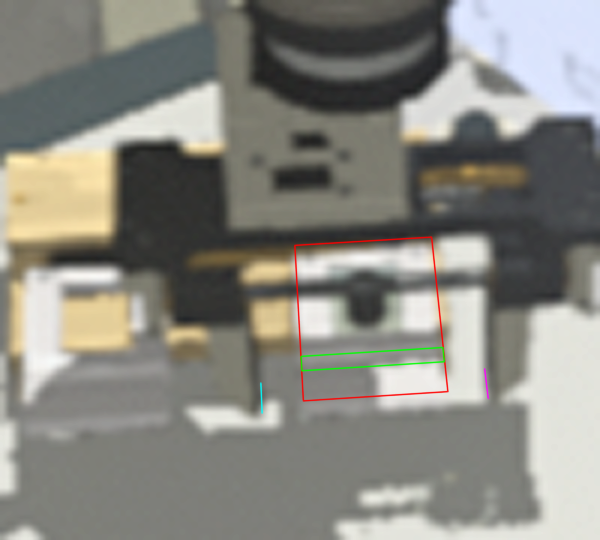

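The fingers are centred on the nose, with inner edges at about x=255 and 490 and the carrier centre at about 373. I'll close the jaws.

```bash
python3 -m crank '[{"fingers":-1},{"fingers":-1},{"fingers":-1},{"fingers":-1},{"fingers":-1},{"fingers":-1},{"fingers":-1},{"fingers":-1}]' 30; python3 -c "
from t import *
R=pose()[2];d=np.array([-.506,-.8625,0]);print((R.T@d).round(3))
to(.5584-.506*.063,.1378-.8625*.063,.031)"
```

```text
[-0.001  0.001  1.   ]
t=3.25 tip [0.5581 0.1377 0.0288] jaw -30.44 open 0.0916 F [-0.8 -0.2  0.3] q6 0.64
  -> tx -0.057 ty 0.007 tz 1.569  roll(world yaw +0.0 deg) 0.000invalid input at $[0]: expected keys fingers, tx, ty, tz, roll
```

```bash
python3 -m crank '[{"fingers":-1,"tx":0,"ty":0,"tz":0,"roll":0},{"fingers":-1,"tx":0,"ty":0,"tz":0,"roll":0},{"fingers":-1,"tx":0,"ty":0,"tz":0,"roll":0},{"fingers":-1,"tx":0,"ty":0,"tz":0,"roll":0},{"fingers":-1,"tx":0,"ty":0,"tz":0,"roll":0},{"fingers":-1,"tx":0,"ty":0,"tz":0,"roll":0},{"fingers":-1,"tx":0,"ty":0,"tz":0,"roll":0},{"fingers":-1,"tx":0,"ty":0,"tz":0,"roll":0}]' 30
python3 -c "from t import *; to(.5264,.0835,.0287)"
```

```text
time: 4.25
tool_pos: [0.5578, 0.1377, 0.0533]
tool_rot: [3.067, 1.571, 0.965]
contact_force: [0.6, -0.0, 0.6]
opening: 0.0573
t=4.25 tip [0.5578 0.1377 0.0283] jaw -30.44 open 0.0573 F [ 0.6 -0.   0.6] q6 0.64
  -> tx -0.010 ty 0.010 tz 1.566  roll(world yaw +0.0 deg) 0.000
```

```bash
python3 -m crank '[{"fingers":-1,"tx":0,"ty":0,"tz":0.1,"roll":0},{"fingers":-1,"tx":0,"ty":0,"tz":0.3,"roll":0},{"fingers":-1,"tx":0,"ty":0,"tz":0.6,"roll":0},{"fingers":-1,"tx":0,"ty":0,"tz":0.9,"roll":0},{"fingers":-1,"tx":0,"ty":0,"tz":1.2,"roll":0},{"fingers":-1,"tx":0,"ty":0,"tz":1.45,"roll":0},{"fingers":-1,"tx":0,"ty":0,"tz":1.65,"roll":0},{"fingers":-1,"tx":0,"ty":0,"tz":1.65,"roll":0}]' 50
python3 -m crank '[{"fingers":-1,"tx":-0.1,"ty":0,"tz":0,"roll":0},{"fingers":-1,"tx":-0.4,"ty":0,"tz":0,"roll":0},{"fingers":-1,"tx":-0.8,"ty":0,"tz":0,"roll":0},{"fingers":-1,"tx":-1.3,"ty":0,"tz":0,"roll":0},{"fingers":-1,"tx":-1.9,"ty":0,"tz":0,"roll":0},{"fingers":-1,"tx":-2.5,"ty":0,"tz":0,"roll":0},{"fingers":-1,"tx":-3,"ty":0,"tz":0,"roll":0},{"fingers":-1,"tx":-3,"ty":0,"tz":0,"roll":0}]'
python3 - <<'E'
from t import *
to(.546,-.121,.145,99.9)
c,p,d=cam("scene");cv2.imwrite("pics/a4.png",cv2.resize(p[60:300,150:400],None,fx=2.4,fy=2.4)[...,::-1])
E
```

```text
time: 5.25
tool_pos: [0.524, 0.0802, 0.0533]
tool_rot: [-0.99, 1.57, -3.093]
contact_force: [0.4, 0.3, -0.7]
opening: 0.0572
time: 6.25
tool_pos: [0.5254, 0.0809, 0.1757]
tool_rot: [2.126, 1.566, 0.024]
contact_force: [1.5, -0.2, -1.8]
opening: 0.0569
t=6.25 tip [0.5254 0.0809 0.1507] jaw -30.42 open 0.0569 F [ 1.5 -0.2 -1.8] q6 0.54
  -> tx 0.145 ty 3.000 tz 4.093  roll(world yaw -49.7 deg) 4.968
```

View pics/a4.png

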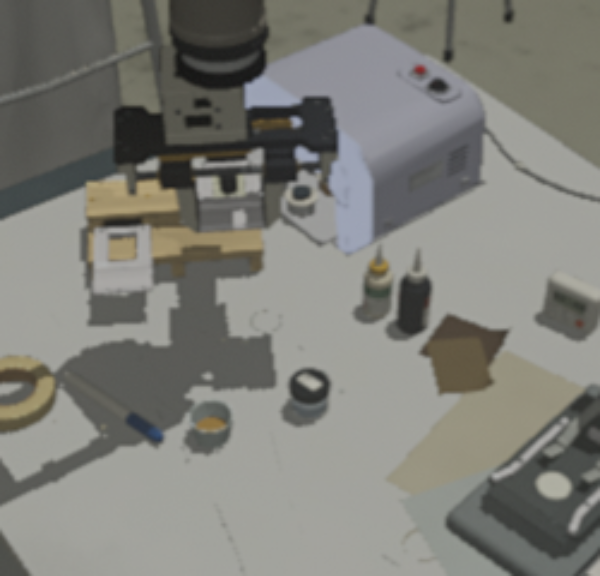

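The carrier is held level above the rack, and the empty one is still in its bay. Next I'll carry it to the free spot, turning it +130°.

```bash
python3 -m crank '[{"fingers":-1,"tx":0,"ty":0.2,"tz":0.3,"roll":-0.8},{"fingers":-1,"tx":0,"ty":0.6,"tz":0.9,"roll":-1.8},{"fingers":-1,"tx":0,"ty":1.1,"tz":1.5,"roll":-2.8},{"fingers":-1,"tx":0,"ty":1.6,"tz":2.2,"roll":-3.8},{"fingers":-1,"tx":0,"ty":2.1,"tz":2.9,"roll":-4.8},{"fingers":-1,"tx":0,"ty":2.5,"tz":3.5,"roll":-5.8},{"fingers":-1,"tx":0,"ty":2.8,"tz":3.9,"roll":-6.8},{"fingers":-1,"tx":0,"ty":3,"tz":4.09,"roll":-7.6}]'
python3 -c "from t import *; to(.544,-.1205,.145,99.9)"
```

```text
time: 7.3
tool_pos: [0.5444, -0.1221, 0.1722]
tool_rot: [-2.723, 1.569, 2.788]
contact_force: [-0.0, 0.5, -1.4]
opening: 0.0573
t=7.30 tip [ 0.5444 -0.1221  0.1472] jaw 45.78 open 0.0573 F [-0.   0.5 -1.4] q6 -1.16
  -> tx 0.056 ty 0.021 tz -0.035  roll(world yaw +54.1 deg) -5.412
```

```bash
python3 -m crank '[{"fingers":-1,"tx":0.1,"ty":0.02,"tz":-0.03,"roll":-1},{"fingers":-1,"tx":0.4,"ty":0.02,"tz":-0.03,"roll":-2},{"fingers":-1,"tx":0.8,"ty":0.02,"tz":-0.03,"roll":-3},{"fingers":-1,"tx":1.3,"ty":0.02,"tz":-0.03,"roll":-4},{"fingers":-1,"tx":1.8,"ty":0.02,"tz":-0.03,"roll":-5},{"fingers":-1,"tx":2.3,"ty":0.02,"tz":-0.03,"roll":-5.41},{"fingers":-1,"tx":2.7,"ty":0.02,"tz":-0.03,"roll":-5.41},{"fingers":-1,"tx":2.8,"ty":0.02,"tz":-0.03,"roll":-5.41}]'
python3 -c "from t import *; to(.544,-.1205,.0015,99.9)"
```

```text
time: 8.3
tool_pos: [0.5438, -0.1193, 0.0598]
tool_rot: [2.573, 1.568, 2.74]
contact_force: [-0.3, -0.6, -1.3]
opening: 0.0572
t=8.30 tip [ 0.5438 -0.1193  0.0348] jaw 99.57 open 0.0572 F [-0.3 -0.6 -1.3] q6 -2.09
  -> tx 0.834 ty -0.031 tz 0.001  roll(world yaw +0.3 deg) -0.033
```

```bash
python3 -m crank '[{"fingers":-1,"tx":0.2,"ty":0,"tz":0,"roll":0},{"fingers":-1,"tx":0.4,"ty":0,"tz":0,"roll":0},{"fingers":-1,"tx":0.6,"ty":0,"tz":0,"roll":0},{"fingers":-1,"tx":0.7,"ty":0,"tz":0,"roll":0},{"fingers":-1,"tx":0.76,"ty":0,"tz":0,"roll":0},{"fingers":-1,"tx":0.8,"ty":0,"tz":0,"roll":0},{"fingers":-1,"tx":0.82,"ty":0,"tz":0,"roll":0},{"fingers":-1,"tx":0.82,"ty":0,"tz":0,"roll":0}]'
python3 -c "from t import *; to(.544,-.1205,.0015,99.9)"
```

```text
time: 9.3
tool_pos: [0.5447, -0.1197, 0.0286]
tool_rot: [-0.208, 1.571, -0.039]
contact_force: [-0.0, 0.5, -0.6]
opening: 0.0568
t=9.30 tip [ 0.5447 -0.1197  0.0036] jaw 99.66 open 0.0568 F [-0.   0.5 -0.6] q6 -2.09
  -> tx 0.053 ty -0.017 tz -0.020  roll(world yaw +0.2 deg) -0.024
```

Lower a hair more, release, rise and look.

```bash
python3 -m crank '[{"fingers":-1,"tx":0.04,"ty":0,"tz":0,"roll":0},{"fingers":-1,"tx":0.04,"ty":0,"tz":0,"roll":0},{"fingers":0.9,"tx":0.04,"ty":0,"tz":0,"roll":0},{"fingers":0.9,"tx":0.04,"ty":0,"tz":0,"roll":0},{"fingers":0.9,"tx":0.04,"ty":0,"tz":0,"roll":0},{"fingers":0.9,"tx":0.04,"ty":0,"tz":0,"roll":0},{"fingers":0.9,"tx":0.04,"ty":0,"tz":0,"roll":0},{"fingers":0.9,"tx":0.04,"ty":0,"tz":0,"roll":0}]'
python3 -m crank '[{"fingers":0.9,"tx":-0.5,"ty":0,"tz":0,"roll":0},{"fingers":0.9,"tx":-1.2,"ty":0,"tz":-0.5,"roll":0},{"fingers":0.9,"tx":-2,"ty":0,"tz":-1.5,"roll":0},{"fingers":0.9,"tx":-2.5,"ty":0,"tz":-2.2,"roll":0},{"fingers":0.9,"tx":-3,"ty":0,"tz":-2.7,"roll":0},{"fingers":0.9,"tx":-3,"ty":0,"tz":-2.7,"roll":0},{"fingers":0.9,"tx":-3,"ty":0,"tz":-2.7,"roll":0},{"fingers":0.9,"tx":-3,"ty":0,"tz":-2.7,"roll":0}]'
python3 - <<'E'
from ov import *
from t import *
d=np.radians(9.9);mid=np.array([.5447,-.1197])-.055*np.array([np.cos(d),np.sin(d)])
to(*(mid-.053*np.array([np.cos(d),np.sin(d)])),.10,99.7)
L=[box(mid,d,-.025,.075,-.029,.029,.008),box(mid,d,-.075,-.025,-.02,.02,.01)]
A=[]
for n in("top","scene"):
    c,p,_=cam(n);q=proj(c,L[0]).mean(0).astype(int);b=(q[0]-60,q[1]-60,q[0]+60,q[1]+60);A.append(overlay(c,p,L,b,3.3))
cv2.imwrite("pics/a5.png",np.hstack(A))
E
```

```text
time: 10.3
tool_pos: [0.5446, -0.1197, 0.0269]
tool_rot: [1.003, 1.571, 1.171]
contact_force: [-0.1, 0.1, -0.3]
opening: 0.0873
time: 11.3
tool_pos: [0.4385, -0.1376, 0.1461]
tool_rot: [2.349, 1.57, 2.518]
contact_force: [0.1, -0.5, -0.8]
opening: 0.0873
t=11.30 tip [ 0.4385 -0.1376  0.1211] jaw 99.68 open 0.0873 F [ 0.1 -0.5 -0.8] q6 -2.21
  -> tx 0.527 ty -0.017 tz -0.006  roll(world yaw +0.0 deg) -0.002
```

View pics/a5.png

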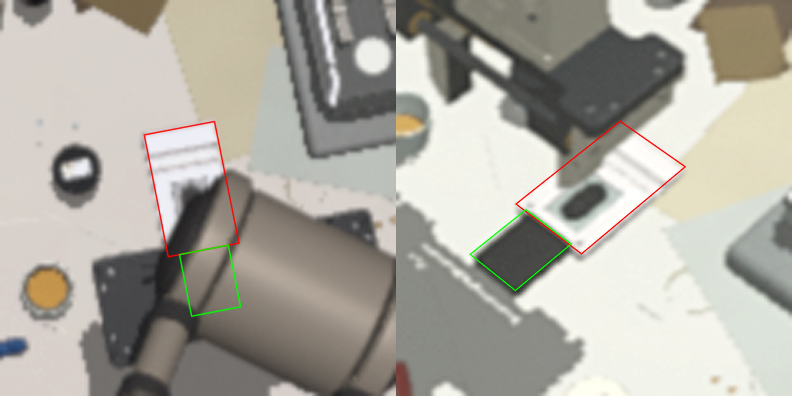

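The carrier lies flat on the table where I predicted, with its nose pointing away. Both views agree. Next I'll take it by the grip.

```bash
python3 -m crank '[{"fingers":0.6,"tx":0.6,"ty":-0.02,"tz":0,"roll":0},{"fingers":0.6,"tx":1.3,"ty":-0.02,"tz":0,"roll":0},{"fingers":0.6,"tx":2,"ty":-0.02,"tz":0,"roll":0},{"fingers":0.6,"tx":2.5,"ty":-0.02,"tz":0,"roll":0},{"fingers":0.6,"tx":2.8,"ty":-0.02,"tz":0,"roll":0},{"fingers":0.6,"tx":2.9,"ty":-0.02,"tz":0,"roll":0},{"fingers":0.6,"tx":2.95,"ty":-0.02,"tz":0,"roll":0},{"fingers":0.6,"tx":2.96,"ty":-0.02,"tz":0,"roll":0}]'
python3 -m crank '[{"fingers":-1,"tx":0,"ty":0,"tz":0,"roll":0},{"fingers":-1,"tx":0,"ty":0,"tz":0,"roll":0},{"fingers":-1,"tx":0,"ty":0,"tz":0,"roll":0},{"fingers":-1,"tx":0,"ty":0,"tz":0,"roll":0},{"fingers":-1,"tx":0,"ty":0,"tz":0,"roll":0},{"fingers":-1,"tx":0,"ty":0,"tz":0,"roll":0},{"fingers":-1,"tx":0,"ty":0,"tz":0,"roll":0},{"fingers":-1,"tx":0,"ty":0,"tz":0,"roll":0}]' 55
python3 -c "from t import *; to(.4384,-.1383,.002,99.7)"
```

```text
time: 12.4
tool_pos: [0.4386, -0.1387, 0.0289]
tool_rot: [-0.528, 1.57, -0.359]
contact_force: [0.5, -0.3, -0.6]
opening: 0.0733
time: 13.4
tool_pos: [0.4383, -0.1385, 0.0286]
tool_rot: [1.002, 1.571, 1.171]
contact_force: [-0.6, 1.1, 2.9]
opening: 0.0387
t=13.40 tip [ 0.4383 -0.1385  0.0036] jaw 99.65 open 0.0387 F [-0.6  1.1  2.9] q6 -2.21
  -> tx 0.039 ty 0.006 tz 0.004  roll(world yaw +0.0 deg) -0.005
```

```bash
python3 -m crank '[{"fingers":-1,"tx":-0.1,"ty":0,"tz":0,"roll":0},{"fingers":-1,"tx":-0.4,"ty":0,"tz":0,"roll":0},{"fingers":-1,"tx":-0.8,"ty":0,"tz":0,"roll":0},{"fingers":-1,"tx":-1.3,"ty":0,"tz":0,"roll":0},{"fingers":-1,"tx":-1.8,"ty":0,"tz":0,"roll":0},{"fingers":-1,"tx":-2.2,"ty":0,"tz":0,"roll":0},{"fingers":-1,"tx":-2.4,"ty":0,"tz":0,"roll":0},{"fingers":-1,"tx":-2.4,"ty":0,"tz":0,"roll":0}]'
python3 -c "from t import *; to(.4351,-.2969,.10,100)"
```

```text
time: 14.4
tool_pos: [0.4385, -0.1387, 0.1251]
tool_rot: [-0.579, 1.57, -0.41]
contact_force: [-1.0, -0.8, -2.0]
opening: 0.0389
t=14.40 tip [ 0.4385 -0.1387  0.1001] jaw 99.66 open 0.0389 F [-1.  -0.8 -2. ] q6 -2.21
  -> tx 0.003 ty -3.885 tz -0.746  roll(world yaw +0.3 deg) -0.034
```

```bash
python3 -m crank '[{"fingers":-1,"tx":0,"ty":-0.3,"tz":-0.1,"roll":-0.03},{"fingers":-1,"tx":0,"ty":-0.9,"tz":-0.3,"roll":-0.03},{"fingers":-1,"tx":0,"ty":-1.7,"tz":-0.5,"roll":-0.03},{"fingers":-1,"tx":0,"ty":-2.5,"tz":-0.75,"roll":-0.03},{"fingers":-1,"tx":0,"ty":-3.2,"tz":-0.75,"roll":-0.03},{"fingers":-1,"tx":0,"ty":-3.7,"tz":-0.75,"roll":-0.03},{"fingers":-1,"tx":0,"ty":-3.88,"tz":-0.75,"roll":-0.03},{"fingers":-1,"tx":0,"ty":-3.88,"tz":-0.75,"roll":-0.03}]'
python3 - <<'E'
from ov import *
from t import *
to(.4351,-.2969,.0596,100)
o,q,R=pose();a=np.arctan2(R[1,1],R[0,1])-np.pi/2;x=np.array([np.cos(a),np.sin(a)])
mid=q[:2]+.053*x;zu=q[2]-.0286
L=[box(mid,a,-.025,.075,-.029,.029,zu+.008),box(mid,a,.044,.053,-.029,.029,zu+.005)]
A=[]
sy=np.radians(10);mo=np.array([.5858,-.2706])
for n in("top","scene"):
    c,p,d=cam(n);qq=proj(c,L[0]).mean(0).astype(int)
    b=(qq[0]-60,qq[1]-60,qq[0]+60,qq[1]+60);A.append(overlay(c,p,L+[box(mo,sy,-.002,.08,-.031,.031,.061)],b,3.3))
    C=cloud(c,d);r=(C[...,:2]-mid)@np.array([[x[0],-x[1]],[x[1],x[0]]])
    for lo,hi in((-.02,0),(.0,.02),(.03,.042),(.055,.07)):
        w=(r[...,0]>lo)&(r[...,0]<hi)&(abs(r[...,1])<.026)&(abs(r[...,1])>.0)&(abs(C[...,2]-zu-.008)<.02)&(d>0);print(n,lo,w.sum(),"z rel top mm",(np.median(C[w][:,2])-zu-.008)*1000 if w.any() else None)
cv2.imwrite("pics/a6.png",np.hstack(A))
E
```

```text
time: 15.4
tool_pos: [0.4345, -0.2964, 0.1241]
tool_rot: [2.023, 1.57, 2.196]
contact_force: [0.2, 0.7, -1.3]
opening: 0.0389
t=15.40 tip [ 0.4345 -0.2964  0.0991] jaw 99.95 open 0.0389 F [ 0.2  0.7 -1.3] q6 -2.49
  -> tx 0.988 ty -0.015 tz 0.012  roll(world yaw +0.1 deg) -0.005
top -0.02 156 z rel top mm -0.1626401755994919
top 0.0 170 z rel top mm 0.02079553477377788
top 0.03 101 z rel top mm 0.007971728002743872
top 0.055 127 z rel top mm -0.9611461444674827
scene -0.02 0 z rel top mm None
scene 0.0 0 z rel top mm None
scene 0.03 0 z rel top mm None
scene 0.055 112 z rel top mm -2.4326756886170684
```

View pics/a6.png

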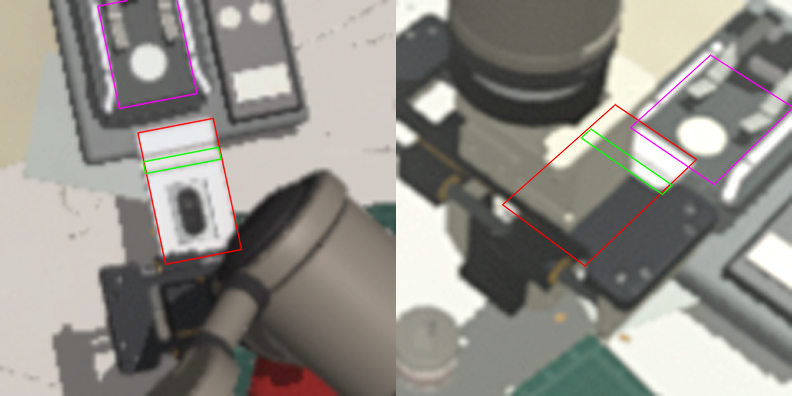

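```bash
python3 -m crank '[{"fingers":-1,"tx":0.2,"ty":-0.015,"tz":0.01,"roll":0},{"fingers":-1,"tx":0.5,"ty":-0.015,"tz":0.01,"roll":0},{"fingers":-1,"tx":0.8,"ty":-0.015,"tz":0.01,"roll":0},{"fingers":-1,"tx":0.97,"ty":-0.015,"tz":0.01,"roll":0},{"fingers":-1,"tx":0.97,"ty":-0.015,"tz":0.2,"roll":0},{"fingers":-1,"tx":0.97,"ty":-0.015,"tz":0.4,"roll":0},{"fingers":-1,"tx":0.97,"ty":-0.015,"tz":0.5,"roll":0},{"fingers":-1,"tx":0.97,"ty":-0.015,"tz":0.5,"roll":0}]'
cat > s.py <<'E'
from t import *
o,q,R=pose();sy=np.radians(10);x=np.array([np.cos(sy),np.sin(sy)]);y=np.array([-x[1],x[0]])
r=q[:2]-np.array([.5858,-.2706])-.02*x+.053*x
print("mid in seat est x %.1f y %.1f mm, underside over stage %.1f, yaw err %.2f deg, F fwd %.1f left %.1f up %.1f"%(1000*r@x,1000*r@y,1000*(q[2]-.0286-.055),np.degrees(np.arctan2(R[1,1],R[0,1]))-100,o["contact_force"][:2]@x,o["contact_force"][:2]@y,o["contact_force"][2]),o["opening"],o["torque"].round(2))
E
python3 s.py
```

```text
time: 16.5
tool_pos: [0.455, -0.2937, 0.0859]
tool_rot: [-0.727, 1.57, -0.553]
contact_force: [-0.3, 0.7, -1.1]
opening: 0.0389
mid in seat est x -99.8 y -0.0 mm, underside over stage 2.3, yaw err -0.01 deg, F fwd -0.2 left 0.8 up -1.1 0.03891486095648123 [ 0.02  0.08 -0.02]
```

```bash
python3 -m crank '[{"fingers":-1,"tx":0.03,"ty":0,"tz":0.1,"roll":0},{"fingers":-1,"tx":0.03,"ty":0,"tz":0.3,"roll":0},{"fingers":-1,"tx":0.03,"ty":0,"tz":0.5,"roll":0},{"fingers":-1,"tx":0.03,"ty":0,"tz":0.7,"roll":0},{"fingers":-1,"tx":0.03,"ty":0,"tz":0.85,"roll":0},{"fingers":-1,"tx":0.03,"ty":0,"tz":1,"roll":0},{"fingers":-1,"tx":0.03,"ty":0,"tz":1,"roll":0},{"fingers":-1,"tx":0.03,"ty":0,"tz":1,"roll":0}]'
python3 s.py
```

```text
time: 17.5
tool_pos: [0.4938, -0.2868, 0.0844]
tool_rot: [2.031, 1.571, 2.204]
contact_force: [0.3, 0.2, -0.9]
opening: 0.0391
mid in seat est x -60.4 y 0.1 mm, underside over stage 0.8, yaw err -0.04 deg, F fwd 0.3 left 0.1 up -0.9 0.03912931313751222 [-0.01  0.   -0.04]
```

```bash
python3 -m crank '[{"fingers":-1,"tx":0.01,"ty":0,"tz":0.1,"roll":0},{"fingers":-1,"tx":0.01,"ty":0,"tz":0.2,"roll":0},{"fingers":-1,"tx":0.01,"ty":0,"tz":0.35,"roll":0},{"fingers":-1,"tx":0.01,"ty":0,"tz":0.5,"roll":0},{"fingers":-1,"tx":0.01,"ty":0,"tz":0.65,"roll":0},{"fingers":-1,"tx":0.01,"ty":0,"tz":0.75,"roll":0},{"fingers":-1,"tx":0.01,"ty":0,"tz":0.75,"roll":0},{"fingers":-1,"tx":0.01,"ty":0,"tz":0.75,"roll":0}]'
python3 s.py
python3 -m crank '[{"fingers":-1,"tx":0,"ty":0,"tz":0.05,"roll":0},{"fingers":-1,"tx":0,"ty":0,"tz":0.1,"roll":0},{"fingers":-1,"tx":0,"ty":0,"tz":0.15,"roll":0},{"fingers":-1,"tx":0,"ty":0,"tz":0.2,"roll":0},{"fingers":-1,"tx":0,"ty":0,"tz":0.25,"roll":0},{"fingers":-1,"tx":0,"ty":0,"tz":0.3,"roll":0},{"fingers":-1,"tx":0,"ty":0,"tz":0.35,"roll":0},{"fingers":-1,"tx":0,"ty":0,"tz":0.35,"roll":0}]'
python3 s.py
```

```text
time: 18.5
tool_pos: [0.5234, -0.2815, 0.084]
tool_rot: [1.968, 1.57, 2.142]
contact_force: [-3.1, -0.3, -1.1]
opening: 0.0394
mid in seat est x -30.4 y 0.1 mm, underside over stage 0.4, yaw err -0.04 deg, F fwd -3.1 left 0.3 up -1.1 0.039448214416777753 [0.02 0.59 0.06]
time: 19.5
tool_pos: [0.5377, -0.2792, 0.0841]
tool_rot: [-0.257, 1.57, -0.083]
contact_force: [-2.5, 0.2, -1.4]
opening: 0.0387
mid in seat est x -15.9 y -0.1 mm, underside over stage 0.5, yaw err -0.04 deg, F fwd -2.5 left 0.6 up -1.4 0.03867165362826969 [-0.05  0.55  0.  ]
```

```bash
python3 -m crank '[{"fingers":-1,"tx":0.01,"ty":0,"tz":0.05,"roll":0},{"fingers":-1,"tx":0.01,"ty":0,"tz":0.1,"roll":0},{"fingers":-1,"tx":0.01,"ty":0,"tz":0.15,"roll":0},{"fingers":-1,"tx":0.01,"ty":0,"tz":0.2,"roll":0},{"fingers":-1,"tx":0.01,"ty":0,"tz":0.25,"roll":0},{"fingers":-1,"tx":0.01,"ty":0,"tz":0.3,"roll":0},{"fingers":-1,"tx":0.01,"ty":0,"tz":0.32,"roll":0},{"fingers":-1,"tx":0.01,"ty":0,"tz":0.32,"roll":0}]'
python3 s.py
```

```text
time: 20.5
tool_pos: [0.5498, -0.277, 0.0837]
tool_rot: [2.062, 1.571, 2.236]
contact_force: [-2.6, -1.1, -1.1]
opening: 0.0392
mid in seat est x -3.5 y -0.1 mm, underside over stage 0.1, yaw err -0.05 deg, F fwd -2.7 left -0.6 up -1.1 0.039196057347088226 [-0.1   0.45 -0.09]
```

Keep pushing gently until the force shows the back stop.

```bash
python3 -m crank '[{"fingers":-1,"tx":0,"ty":0,"tz":0.02,"roll":0},{"fingers":-1,"tx":0,"ty":0,"tz":0.04,"roll":0},{"fingers":-1,"tx":0,"ty":0,"tz":0.06,"roll":0},{"fingers":-1,"tx":0,"ty":0,"tz":0.08,"roll":0},{"fingers":-1,"tx":0,"ty":0,"tz":0.1,"roll":0},{"fingers":-1,"tx":0,"ty":0,"tz":0.11,"roll":0},{"fingers":-1,"tx":0,"ty":0,"tz":0.11,"roll":0},{"fingers":-1,"tx":0,"ty":0,"tz":0.11,"roll":0}]'
python3 s.py
```

```text
time: 21.5
tool_pos: [0.5513, -0.2767, 0.0836]
tool_rot: [2.869, 1.565, 3.043]
contact_force: [-13.7, -3.1, 5.1]
opening: 0.0391
mid in seat est x -2.0 y 0.0 mm, underside over stage -0.0, yaw err -0.04 deg, F fwd -14.1 left -0.7 up 5.1 0.03908387402289789 [-0.54  2.54 -0.01]
```

```bash
python3 -m crank '[{"fingers":-1,"tx":0,"ty":0,"tz":0.03,"roll":0},{"fingers":-1,"tx":0,"ty":0,"tz":0.06,"roll":0},{"fingers":-1,"tx":0,"ty":0,"tz":0.06,"roll":0},{"fingers":-1,"tx":0,"ty":0,"tz":0.06,"roll":0},{"fingers":-1,"tx":0,"ty":0,"tz":0.06,"roll":0},{"fingers":-1,"tx":0,"ty":0,"tz":0.06,"roll":0},{"fingers":-1,"tx":0,"ty":0,"tz":0.06,"roll":0},{"fingers":-1,"tx":0,"ty":0,"tz":0.06,"roll":0}]'
python3 s.py
python3 - <<'E'
from ov import *
from t import *
sy=np.radians(10);x=np.array([np.cos(sy),np.sin(sy)]);se=np.array([.5858,-.2706])+.02*x
A=[]
L=[box(se,sy,-.025,.075,-.029,.029,.063),box(se,sy,.044,.053,-.029,.029,.060)]
for n,b in(("top",(340,135,425,235)),("scene",(340,200,460,320))):
    c,p,d=cam(n);A.append(cv2.resize(overlay(c,p,L if n=="top" else [],b,5),(400,470 if n=="top" else 400))[:400])
    np.savez(n+"1.npz",p=p,d=d)
cv2.imwrite("pics/a7.png",np.hstack(A))
E
```

```text
time: 22.5
tool_pos: [0.5516, -0.2766, 0.0836]
tool_rot: [2.88, 1.56, 3.054]
contact_force: [-23.2, -4.3, 9.9]
opening: 0.0393
mid in seat est x -1.7 y 0.0 mm, underside over stage -0.0, yaw err -0.04 deg, F fwd -23.6 left -0.2 up 9.9 0.03927179088007316 [-0.88  3.81 -0.  ]
```

View pics/a7.png

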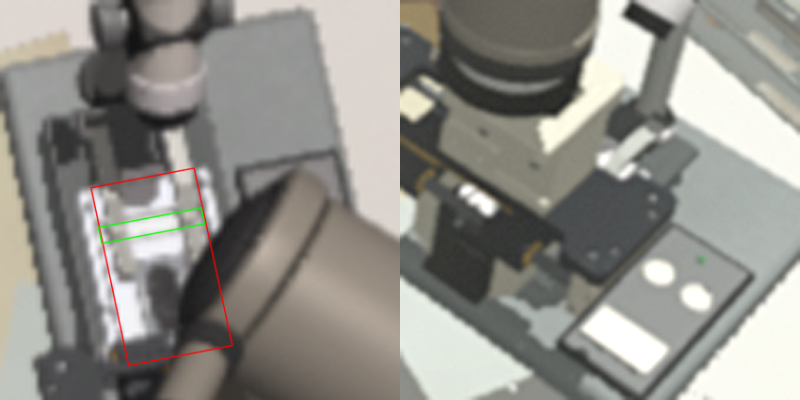

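The nose lies at the stop and the clips lie over the groove line. The force rose to 24 N with only 0.3 mm of motion, so it is against the hard stop. I'll relax the push, then release.

```bash
python3 -m crank '[{"fingers":-1,"tx":0,"ty":0,"tz":-0.03,"roll":0},{"fingers":-1,"tx":0,"ty":0,"tz":-0.06,"roll":0},{"fingers":-1,"tx":0,"ty":0,"tz":-0.09,"roll":0},{"fingers":-1,"tx":0,"ty":0,"tz":-0.11,"roll":0},{"fingers":-1,"tx":0,"ty":0,"tz":-0.11,"roll":0},{"fingers":-1,"tx":0,"ty":0,"tz":-0.11,"roll":0},{"fingers":-1,"tx":0,"ty":0,"tz":-0.11,"roll":0},{"fingers":-1,"tx":0,"ty":0,"tz":-0.11,"roll":0}]'
python3 s.py
```

```text
time: 23.6
tool_pos: [0.5512, -0.2767, 0.0836]
tool_rot: [2.822, 1.569, 2.996]
contact_force: [-7.2, -1.7, 1.9]
opening: 0.0391
mid in seat est x -2.1 y -0.0 mm, underside over stage 0.0, yaw err -0.04 deg, F fwd -7.4 left -0.4 up 1.9 0.03910655228616849 [-0.21  1.27  0.01]
```

Still pressing lightly forward, about 7 N. I'll open now, then rise.

```bash
python3 -m crank '[{"fingers":-1,"tx":0,"ty":0,"tz":-0.02,"roll":0},{"fingers":0.3,"tx":0,"ty":0,"tz":-0.02,"roll":0},{"fingers":0.3,"tx":0,"ty":0,"tz":-0.02,"roll":0},{"fingers":0.3,"tx":0,"ty":0,"tz":-0.02,"roll":0},{"fingers":0.3,"tx":0,"ty":0,"tz":-0.02,"roll":0},{"fingers":0.3,"tx":0,"ty":0,"tz":-0.02,"roll":0},{"fingers":0.3,"tx":0,"ty":0,"tz":-0.02,"roll":0},{"fingers":0.3,"tx":0,"ty":0,"tz":-0.02,"roll":0}]'
python3 s.py
python3 -m crank '[{"fingers":0.3,"tx":-0.3,"ty":0,"tz":0,"roll":0},{"fingers":0.3,"tx":-0.8,"ty":0,"tz":0,"roll":0},{"fingers":0.3,"tx":-1.5,"ty":0,"tz":0,"roll":0},{"fingers":0.3,"tx":-2.2,"ty":0,"tz":-0.5,"roll":0},{"fingers":0.3,"tx":-2.8,"ty":0,"tz":-1.5,"roll":0},{"fingers":0.3,"tx":-3,"ty":0,"tz":-2.5,"roll":0},{"fingers":0.3,"tx":-3,"ty":0,"tz":-3.5,"roll":0},{"fingers":0.3,"tx":-3,"ty":0,"tz":-3.5,"roll":0}]'
python3 - <<'E'
from ov import *
from t import *
to(.599,-.3579,.08,None)
sy=np.radians(10);x=np.array([np.cos(sy),np.sin(sy)]);se=np.array([.5858,-.2706])+.02*x
A=[]
L=[box(se,sy,-.025,.075,-.029,.029,.063),box(se,sy,-.075,-.025,-.02,.02,.065)]
M=np.array([[x[0],-x[1]],[x[1],x[0]]])
for n,b in(("top",(345,145,425,225)),("scene",(340,210,440,310))):
    c,p,d=cam(n);A.append(cv2.resize(overlay(c,p,L,b,5),(400,400)))
    C=cloud(c,d);r=(C[...,:2]-se)@M;np.savez(n+"2.npz",p=p,d=d)
    for yy in(.02,-.02): print(n,yy,[(xx,np.round(1000*np.max(C[w][:,2])-55,1)) for xx in range(30,75,5) if (w:=(abs(r[...,0]*1000-xx)<3)&(abs(r[...,1]-yy)<.006)&(d>0)).any()])
    w=(abs(r[...,0]-.0)<.02)&(abs(r[...,1])<.05)&(d>0)
cv2.imwrite("pics/a8.png",np.hstack(A))
E
```

```text
time: 24.6
tool_pos: [0.5515, -0.2767, 0.0837]
tool_rot: [1.082, 1.571, 1.256]
contact_force: [-1.1, -0.5, 0.9]
opening: 0.0601
mid in seat est x -1.9 y -0.1 mm, underside over stage 0.1, yaw err -0.04 deg, F fwd -1.1 left -0.3 up 0.9 0.0601297525996038 [0.03 0.06 0.02]
time: 25.6
tool_pos: [0.4118, -0.3014, 0.205]
tool_rot: [-1.139, 1.57, -0.968]
contact_force: [-0.5, 0.2, -0.0]
opening: 0.0598
t=25.60 tip [ 0.4118 -0.3014  0.18  ] jaw 99.81 open 0.0598 F [-0.5  0.2 -0. ] q6 -2.52
  -> tx 2.503 ty -2.188 tz 4.369  roll(world yaw +0.0 deg) 0.000
top 0.02 [(30, np.float64(22.1)), (35, np.float64(18.7)), (40, np.float64(11.0)), (45, np.float64(17.3)), (50, np.float64(22.0)), (55, np.float64(17.3)), (60, np.float64(18.7)), (65, np.float64(19.7)), (70, np.float64(22.7))]
top -0.02 [(30, np.float64(21.5)), (35, np.float64(17.7)), (40, np.float64(14.2)), (45, np.float64(16.5)), (50, np.float64(17.5)), (55, np.float64(18.7)), (60, np.float64(22.2)), (65, np.float64(24.5)), (70, np.float64(20.8))]
scene 0.02 [(30, np.float64(17.5)), (35, np.float64(14.6)), (40, np.float64(11.2)), (45, np.float64(13.2)), (50, np.float64(15.0)), (55, np.float64(15.0)), (60, np.float64(19.2)), (65, np.float64(19.2)), (70, np.float64(19.9))]
scene -0.02 [(30, np.float64(17.1)), (35, np.float64(13.1)), (40, np.float64(11.3)), (45, np.float64(14.1)), (50, np.float64(14.1)), (55, np.float64(15.1)), (60, np.float64(19.1)), (65, np.float64(18.2)), (70, np.float64(16.8))]
```

View pics/a8.png

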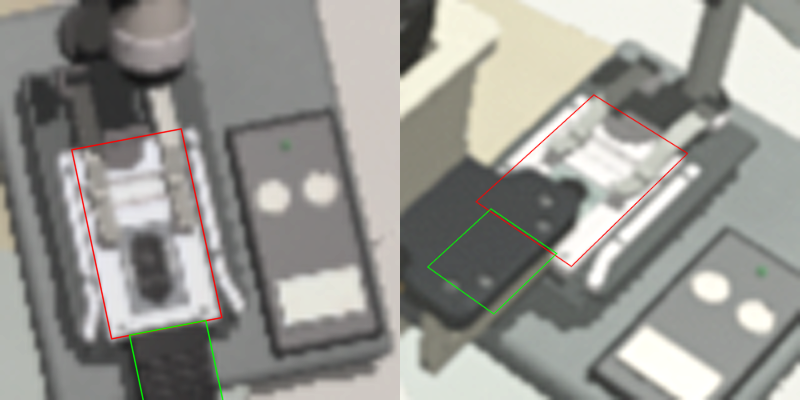

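The carrier is released and home in the top view, with its front frame edge at about (112,338)–(220,318). I'll check clip lift from the depth change against the start, averaging several frames.

```bash
python3 - <<'E'
from ov import *
sy=np.radians(10);x=np.array([np.cos(sy),np.sin(sy)]);se=np.array([.5858,-.2706])+.02*x
c=get_calibration("top")
d0=np.load("top0.npz")["d"];d1=np.median([cam("top")[2] for _ in range(8)],0)
T=np.array(c["pose"])
for y0 in(.02,-.02):
  for xx in(32,38,44,50,56,62,68,74,80,86,92):
    D=[];Z=[]
    for dx in(-2,0,2):
      for dy in(-.003,0,.003):
        q=se+x*(xx+dx)/1000+np.array([-x[1],x[0]])*(y0+dy);u,v=np.round(proj(c,[[*q,.066]])[0]).astype(int)
        D.append(1000*(d0[v,u]-d1[v,u]));Z.append(cloud(c,d1)[v,u,2]*1000-55)
    print(y0,xx,"lift %.1f"%np.median(D),"h %.1f"%np.median(Z))
E
```

```text
0.02 32 lift 5.7 h 18.0
0.02 38 lift 3.4 h 14.0
0.02 44 lift 4.6 h 10.3
0.02 50 lift 2.9 h 12.3
0.02 56 lift 2.9 h 14.4
0.02 62 lift 1.9 h 16.2
0.02 68 lift 2.9 h 18.4
0.02 74 lift 4.0 h 18.5
0.02 80 lift 0.8 h 18.4
0.02 86 lift 1.4 h 17.0
0.02 92 lift 2.5 h 18.0
-0.02 32 lift 5.7 h 17.0
-0.02 38 lift 4.4 h 14.2
-0.02 44 lift 4.6 h 11.3
-0.02 50 lift 2.7 h 12.1
-0.02 56 lift 2.9 h 14.8
-0.02 62 lift 2.8 h 17.0
-0.02 68 lift -0.2 h 17.9
-0.02 74 lift 2.3 h 17.7
-0.02 80 lift 3.2 h 16.9
-0.02 86 lift 2.8 h 17.2
-0.02 92 lift 1.9 h 16.5
```

Both clip noses are up about 4–4.6 mm, where snapped should read about 5 and riding about 8, so both are down in the groove. Now for the key.

```bash
python3 -m crank '[{"fingers":-1,"tx":0,"ty":-0.5,"tz":0.5,"roll":0},{"fingers":-1,"tx":0,"ty":-1.2,"tz":1.5,"roll":0},{"fingers":-1,"tx":0,"ty":-2,"tz":2.6,"roll":0},{"fingers":-1,"tx":0.3,"ty":-2.19,"tz":3.6,"roll":0},{"fingers":-1,"tx":1,"ty":-2.19,"tz":4.2,"roll":0},{"fingers":-1,"tx":1.8,"ty":-2.19,"tz":4.37,"roll":0},{"fingers":-1,"tx":2.5,"ty":-2.19,"tz":4.37,"roll":0},{"fingers":-1,"tx":2.9,"ty":-2.19,"tz":4.37,"roll":0}]' 10
python3 - <<'E'
from ov import *
from t import *
to(.599,-.3579,.041,100)
o,q,R=pose()
L=[box(np.array([.599,-.3579]),np.radians(10),-.012,.012,-.022,.022,.04),[q+R@[.025,.019,-.0095],q+R@[.025,-.019,-.0095],q+R@[.025,-.019,.0095],q+R@[.025,.019,.0095],q+R@[.025,.019,-.0095]]]
c,p,d=cam("scene");cv2.imwrite("pics/a9.png",overlay(c,p,L,(340,220,460,320),5))
E
```

```text
time: 27.1
tool_pos: [0.6005, -0.3563, 0.0855]
tool_rot: [2.289, 1.568, 2.463]
contact_force: [0.3, 0.2, -0.4]
opening: 0.0003
t=27.10 tip [ 0.6005 -0.3563  0.0605] jaw 99.98 open 0.0003 F [ 0.3  0.2 -0.4] q6 -2.39
  -> tx 0.487 ty -0.034 tz -0.043  roll(world yaw +0.0 deg) -0.002
```

View pics/a9.png

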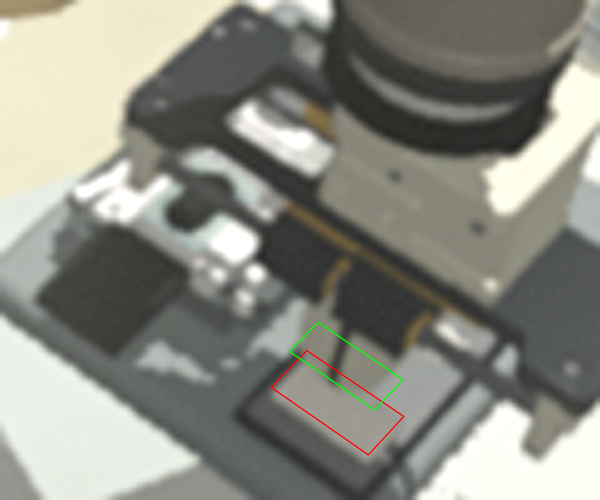

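The closed fingers (green) hover over the key (red), and the carrier is still seated. Now I'll descend and press.

```bash
python3 -m crank '[{"fingers":-1,"tx":0.1,"ty":-0.03,"tz":-0.06,"roll":0},{"fingers":-1,"tx":0.2,"ty":-0.03,"tz":-0.06,"roll":0},{"fingers":-1,"tx":0.3,"ty":-0.03,"tz":-0.06,"roll":0},{"fingers":-1,"tx":0.38,"ty":-0.03,"tz":-0.06,"roll":0},{"fingers":-1,"tx":0.44,"ty":-0.03,"tz":-0.06,"roll":0},{"fingers":-1,"tx":0.48,"ty":-0.03,"tz":-0.06,"roll":0},{"fingers":-1,"tx":0.5,"ty":-0.03,"tz":-0.06,"roll":0},{"fingers":-1,"tx":0.5,"ty":-0.03,"tz":-0.06,"roll":0}]'
python3 -m crank '[{"fingers":-1,"tx":0.02,"ty":0,"tz":0,"roll":0},{"fingers":-1,"tx":0.04,"ty":0,"tz":0,"roll":0},{"fingers":-1,"tx":0.06,"ty":0,"tz":0,"roll":0},{"fingers":-1,"tx":0.06,"ty":0,"tz":0,"roll":0},{"fingers":-1,"tx":0.06,"ty":0,"tz":0,"roll":0},{"fingers":-1,"tx":0.06,"ty":0,"tz":0,"roll":0},{"fingers":-1,"tx":0.06,"ty":0,"tz":0,"roll":0},{"fingers":-1,"tx":0.06,"ty":0,"tz":0,"roll":0}]'
python3 -c "from t import *; to(.599,-.3579,.0385,100)"
```

```text
time: 28.15
tool_pos: [0.5987, -0.3586, 0.0677]
tool_rot: [0.952, 1.571, 1.126]
contact_force: [-0.2, 0.7, 0.5]
opening: 0.0005
time: 29.15
tool_pos: [0.5987, -0.3586, 0.0653]
tool_rot: [0.241, 1.571, 0.415]
contact_force: [0.0, 0.6, 1.5]
opening: 0.0005
t=29.15 tip [ 0.5987 -0.3586  0.0403] jaw 99.96 open 0.0005 F [0.  0.6 1.5] q6 -2.39
  -> tx 0.046 ty 0.015 tz 0.009  roll(world yaw +0.0 deg) -0.004
```

Just touching. I'll press on another 3 mm and look at the force.

```bash
python3 -m crank '[{"fingers":-1,"tx":0.02,"ty":0,"tz":0,"roll":0},{"fingers":-1,"tx":0.04,"ty":0,"tz":0,"roll":0},{"fingers":-1,"tx":0.06,"ty":0,"tz":0,"roll":0},{"fingers":-1,"tx":0.08,"ty":0,"tz":0,"roll":0},{"fingers":-1,"tx":0.08,"ty":0,"tz":0,"roll":0},{"fingers":-1,"tx":0.08,"ty":0,"tz":0,"roll":0},{"fingers":-1,"tx":0.08,"ty":0,"tz":0,"roll":0},{"fingers":-1,"tx":0.08,"ty":0,"tz":0,"roll":0}]'
```

```text
time: 30.15
tool_pos: [0.5988, -0.3586, 0.0642]
tool_rot: [-0.875, 1.57, -0.701]
contact_force: [-4.6, 3.8, 13.0]
opening: 0.0005
```

```bash
python3 -m crank '[{"fingers":-1,"tx":0.03,"ty":0,"tz":0,"roll":0},{"fingers":-1,"tx":0.03,"ty":0,"tz":0,"roll":0},{"fingers":-1,"tx":0.03,"ty":0,"tz":0,"roll":0},{"fingers":-1,"tx":0.03,"ty":0,"tz":0,"roll":0},{"fingers":-1,"tx":0.03,"ty":0,"tz":0,"roll":0},{"fingers":-1,"tx":0.03,"ty":0,"tz":0,"roll":0},{"fingers":-1,"tx":0.03,"ty":0,"tz":0,"roll":0},{"fingers":-1,"tx":0.03,"ty":0,"tz":0,"roll":0}]'
python3 -m crank '[{"fingers":-1,"tx":-0.2,"ty":0,"tz":0,"roll":0},{"fingers":-1,"tx":-0.6,"ty":0,"tz":0,"roll":0},{"fingers":-1,"tx":-1.2,"ty":0,"tz":0,"roll":0},{"fingers":-1,"tx":-2,"ty":0,"tz":0,"roll":0},{"fingers":-1,"tx":-2.8,"ty":0,"tz":-0.5,"roll":0},{"fingers":-1,"tx":-3.4,"ty":0,"tz":-1.5,"roll":0},{"fingers":-1,"tx":-3.8,"ty":0,"tz":-2.5,"roll":0},{"fingers":-1,"tx":-3.8,"ty":0,"tz":-3.5,"roll":0}]'
python3 -m crank '[{"fingers":-1,"tx":0,"ty":-0.3,"tz":-0.5,"roll":0},{"fingers":-1,"tx":0,"ty":-0.6,"tz":-1,"roll":0},{"fingers":-1,"tx":0,"ty":-1,"tz":-1,"roll":0},{"fingers":-1,"tx":0,"ty":-1,"tz":-1,"roll":0},{"fingers":-1,"tx":0,"ty":-1,"tz":-1,"roll":0},{"fingers":-1,"tx":0,"ty":-1,"tz":-1,"roll":0},{"fingers":-1,"tx":0,"ty":-1,"tz":-1,"roll":0},{"fingers":-1,"tx":0,"ty":-1,"tz":-1,"roll":0}]'
python3 - <<'E'
from ov import *
A=[]
c,p,d=cam("scene");A.append(cv2.resize(p[100:340,150:480],(800,582)))
cv2.imwrite("pics/a10.png",A[0][...,::-1])
d1=np.median([cam("top")[2] for _ in range(6)],0);d0=np.load("top2.npz")["d"];m=np.zeros(d1.shape,bool);m[155:215,355:392]=1;m&=(d1>0)&(d0>0)
print("stage depth change mm",np.median(np.abs(d1-d0)[m])*1000,np.median((d1-d0)[m])*1000)
E
```

```text
time: 31.15
tool_pos: [0.5988, -0.3586, 0.0641]
tool_rot: [-0.88, 1.569, -0.705]
contact_force: [-7.6, 4.4, 19.2]
opening: 0.0005
time: 32.15
tool_pos: [0.4602, -0.3835, 0.215]
tool_rot: [-0.999, 1.567, -0.825]
contact_force: [-0.5, 0.4, -0.6]
opening: 0.0002
time: 33.15
tool_pos: [0.4285, -0.4289, 0.2129]
tool_rot: [0.767, 1.571, 0.941]
contact_force: [0.1, -0.4, -0.0]
opening: 0.0004
stage depth change mm 1.7660856 -0.04220009
```

```bash
python3 - <<'E'
from h import *
p0=np.load("top2.npz")["p"];c,p,d=cam("top");i0=np.load("top0.npz")["p"]
g=lambda a,b:cv2.cvtColor(a,cv2.COLOR_RGB2GRAY)[b[1]:b[3],b[0]:b[2]].astype(np.float32)
for n,a,b in(("carrier on stage",p0,(355,165,392,212)),("empty carrier",i0,(165,235,212,275)),("jars",i0,(265,220,300,280)),("palejar",i0,(365,270,388,292)),("bottles",i0,(248,165,282,190)),("marker",i0,(220,280,272,300))):
    x,y=g(a,b),g(p,b);print(n,np.round(cv2.phaseCorrelate(x,y)[0],2),"px, mean diff %.1f"%np.abs(x-y).mean())
print(observe()["contact_force"].round(1));hand_in()
E
```

```text
carrier on stage [-0.01 -0.01] px, mean diff 0.5
empty carrier [0.05 0.03] px, mean diff 3.5
jars [ 0.01 -0.05] px, mean diff 3.4
palejar [ 0.02 -0.01] px, mean diff 3.7
bottles [0.05 0.47] px, mean diff 2.9
marker [ 0.05 -0.01] px, mean diff 3.5
[-1.3 -0.4  0.2]
the job is handed in; nothing more can be done
```

I moved the loaded carrier from the rack to the scope, pressed it home and took the picture, then handed the job in at about 33.5 s. No verdict is reported, so the evidence below is from my own checks.

- **Moving it:** I drew the carrier straight out by its nose, turned it and set it on the table with a drop of under 1 cm. I then took it by the grip and slid it under both clips to a hard stop at 24 N, and let go.
- **Key:** I pressed the long key with 13–19 N for about 1.5 s. It sank about 1.5 mm, its full travel, and I then released it.
- **Carrier and clips:** In the top view the carrier did not shift between letting go and hand-in (0.01 px). Both clip noses sat 4–4.6 mm up, where snapped should read about 5 mm and riding about 8 mm. I took that clip reading before the key press and did not repeat it.
- **Bystanders:** The empty carrier, jars, cup and marker are unmoved, within 0.1 px. The region with the two bottles read 0.47 px, about 1 mm, well under the limit.

**What disagreed or failed:**
- The stop came about 2 mm before my camera estimate of home, and the scene camera differed from the top one by about 3 mm.
- The hand-in force reading was about 1 N with the arm in free air, which I take as noise.
- The viewer had reached its picture limit, so I never looked at the final image and the last check is by numbers only.

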